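# Open the push-to-open glaze cupboard

## Robot

A 6-joint arm with a two-finger parallel gripper is mounted at the origin on a cart in front of the work surface, level with it; the furniture and walls round the work are solid. World frame = base frame: x ahead of the robot, y to its left, z up, the work surface at z = 0. Lengths are in m, angles in rad, forces in N, time in s.
With the tool pointing down it reaches from about 0.375 to 0.975 m from the base axis. Payload 3.8 kg.
Tool frame: the origin (TCP) lies between the finger pads; the fingertips stand 17 mm ahead of it and the grasp point (between the pads) lies 2 mm behind it; z points along the fingers, y is the line along which they close (so a half turn about z gives the same grasp; the last joint's range is limited). The gripper opens to 85 mm and grips with 20 to 120 N. Pads are 22 mm wide; open, the fingers measure 114 mm over their backs; the gripper's body (76 mm by 85 mm) begins 54 mm behind the grasp point. The pads swing forward as they close: fully open they stand 13 mm farther back than shut.
Start: joints at [1.134, 0.264, 1.604, -0, 1.274, -0.037], TCP at [0.263, 0.622, 0.248] pointing down, gripper open.
Joint ranges: [-2.63, 2.63], [-0.94, 2.18], [0.31, 2.57], [-1.31, 4.45], [0, 2.66], [-2.55, 2.55]. Speed limits (rad/s): [2.57, 2.57, 3.14, 3.14, 3.14, 3.14].

## Interface

Orientations are given as a rotation vector (axis times angle).
In Python, from workcell import bot gives the robot as it stands.
- The arm moves only by the tool play_rows, never from a script. Its argument "steps" is one flat list of numbers, 4 for each row, row after row: the shift along the tool's x, y, z in m, then the turn about the tool's z in rad. A call has 1 to 10 rows; each row is the pose to reach, as a shift and turn from the pose commanded when the call began, along the tool's axes at that moment; what a row does not reach only later rows make up. A row lasts 1/8 s, in which the tool goes at most 62.5 mm and 10.7 degrees, less where a joint would pass 70% of its speed; a pose out of reach is approached as far as the arm can. A call with a gripper value outside its range is refused whole. "jaw" is the closure in counts, from 0 (fully open) to 255 (shut), set as the call begins (left out, the last holds). The fingers move at their own pace and stop on an object; "grip_force" is the grip in N (left out, the last holds). Time passes only in rows, so rows that repeat a pose let the fingers close. It gives the time, the measured TCP pose, the force, the opening and the grip force at its end, in the units of the state.
- bot.read_state(): the state, without advancing time (a new reading comes with each control period).
- bot.read_camera(name): name is "scene" or "top"; returns a dict with "pixels" (384x512x3 uint8, blue, green, red), "mtx" (3x3 intrinsics, pixels), "R" (3x3) and "t" (3): a world point X has camera coordinates R X + t. Camera axes: x right, y down, z forward; pixel columns grow to the right and rows downward; lengths in m; the calibration is good to about 2 mm. A picture is of the moment at which its call begins. There is no depth.
- bot.finish_job(): hands the job in; it is judged then, once.
The state is a dict: "time": time; "q": joint angles; "joint_vel": joint speeds; "joint_torque": joint torques, N m; "tool_pos": TCP position; "tcp_rot": TCP orientation; "wrist_force": force on the tool from outside, world axes, zero at the start; "torque": the same for the moment, N m; "width": opening from 0.0 (shut) to 1.0 (fully open); "grip_force": force on a finger pad.
Only numpy, scipy, OpenCV 4.12 (cv2) and the standard library are available. Lean on these libraries where they do the work, as an engineer would, in place of code of your own. Each camera call takes 0.05 s, during which the arm holds its last target. There are 200 camera calls.

## Task

The glaze cupboard on the bench has no handle, only a push-to-open catch, and a red-lidded glaze jar stands in the way of its door. With the fingertips, slide that jar along the bench until it is clear of the door's swing, without lifting or tipping it; then press the brass plate on the door until the catch lets go and the door springs ajar, and push the door wide open from behind, to about a right angle, and leave it there. Push gently and grasp nothing, do not let the door hit the jar, and leave the dark-lidded jar, the plaster stamp, the wooden rib and the clay tag where they are.

Things in the scene. Friction and masses are not known exactly. Their poses are not given: they have to be found in the camera images.
- cupboard: Low plywood cupboard screwed to the bench, 160 deep x 220 wide x 210 mm high, white handleless door. Origin: centre of its underside, at bench level. Own -x points out of the front, to the robot; +y to the hinge side (left seen from the robot). Carcass front 80 mm ahead of the origin; shut door's rear face 86 mm, front face 102 mm ahead. Turned up to 0.22 rad either way.
- hinge_line (a point): Point on the door's vertical hinge axis at the height of the door's top edge (210 mm above the bench), at the left end of the door's rear face. The door is a flat panel 220 mm wide from this axis, 16 mm thick, from 5 to 210 mm above the bench, so it sweeps a circle of 220 mm radius.
- door (a joint): Door angle, rad: 0 shut, positive = swung open towards the robot (free edge comes out, then round to the hinge side), stop at 1.75; yields in to -0.027 when pressed. The hinge axis lies in the plane of the door's rear face. Light friction hinge: the door stays where it is left; about 1 N at the free edge moves it.
- latch (a joint): Plunger of the catch, inside, 140 mm from the hinge axis, 183 mm above the bench; m, 0 latched, 0.045 out. Pressing the door in 3 to 4 mm at the plate (about 4 N; firm stop at 5 mm) frees it; as the finger backs off it pushes the door ajar to about 0.33 rad, a gap of 60 mm or more behind the free edge. It stays out. Pressed less, it stays latched.
- push_plate (a point): Centre of the round brass push plate (26 mm) on the door's front face, 190 mm from the hinge axis (30 mm from the free edge) and 28 mm below the door's top edge. Moves with the door.
- free_edge (a point): Top corner of the door's free edge, mid-thickness, 220 mm from the hinge axis, 210 mm above the bench. Moves with the door.
- red_jar_mid (a point): Centre (half-way up, 35 mm above the bench) of the round glaze jar with the red lid, diameter 56 mm, 70 mm high, about 0.24 kg, standing loose in front of the door within its swing.
- dark_jar: Bystander: glaze jar with a dark lid, diameter 62 mm, 77 mm high, standing loose beside the cupboard on one side. Origin: centre of its underside.
- stamp: Bystander: white plaster stamp, diameter 31 mm, 53 mm high, standing loose beside the cupboard on the other side. Origin: centre of its underside.
- wood_rib: Bystander: brown kidney-shaped wooden rib, 45 x 90 x 6 mm, lying on the bench in front and to the left. Origin: centre of its underside.
- clay_tag: Bystander: flat clay tag, 40 x 62 x 5 mm, lying on top of the cupboard. Origin: centre of its underside.
There are look-alikes about, which are no part of the job. Of the things that look like the part that bears red_jar_mid, the middle-sized one is meant.

How it is judged:
On the way, in this order (a step that is already met when the one before it is completed fails the run):
1. the red-lidded jar stands on the bench clear of the door's swing (centre over 250 mm from the hinge axis), the door still shut (horizontal distance between red_jar_mid and hinge_line above 0.25 m and angle between red_jar_mid's own z axis and vertical below 0.1 rad and value of joint door below 0.05 rad), for 0.2 s.
2. the catch has let go and the door stands ajar (value of joint latch above 0.035 m and value of joint door above 0.2 rad), for 0.1 s.
At the end, for the whole second after the job is handed in: The door stands still, open to at least 1.3 rad (75 degrees), the catch ejected; the red-lidded jar stands upright on the bench with its centre more than 250 mm from the hinge axis (value of joint door above 1.3 rad and velocity of joint door between -0.1 and 0.1 rad/s and value of joint latch above 0.035 m and horizontal distance between red_jar_mid and hinge_line above 0.25 m and angle between red_jar_mid's own z axis and vertical below 0.1 rad and height (world z) of red_jar_mid between 0.03 and 0.04 m); the robot touches nothing.
It fails at once if the red-lidded jar is lifted off the bench (height (world z) of red_jar_mid above 0.043 m).
It fails at once if the red-lidded jar is tipped (angle between red_jar_mid's own z axis and vertical above 0.35 rad).
It fails at once if the door hits the red-lidded jar (contact force between door and red_jar above 0.3 N).
It fails at once if a bystander is moved by more than 15 mm (distance of any of dark_jar, stamp, wood_rib, clay_tag from where it was at the start of the episode above 0.015 m).
It fails at once if the red-lidded jar or the opened door is gripped or rammed (fingers on it with over 30 N; pressing the shut door is free) (contact force between the fingers and red_jar above 30 N or (value of joint door above 0.05 rad and contact force between the fingers and door above 30 N)).
It also fails if it takes over 72 s, if anything falls off the work surface, if the arm or the gripper's body presses on something with over 40 N, if the wrist force passes 120 N, or if a joint passes its speed limit or range.

## Working session

There is one attempt and no reset: what is moved stays moved. The work goes in short steps, Python scripts to look and compute and a tool call to move; the robot and the scene stay as the last step left them, time stands still between calls to the robot, and variables do not carry over. Pictures are saved under pics/ and viewed, at most 10 in all, crops included, and the job is handed in when it is done.

Besides the shell and the picture viewer there is one more tool, called after "Call:" as name(argument=value, ...) on one line, values as JSON. play_rows: Moves the arm, as the interface text tells. Its arguments: {"type":"object","properties":{"steps":{"type":"array"},"jaw":{"type":"number"},"grip_force":{"type":"number"}},"required":["steps"]}

```bash
mkdir -p pics; ls; cat > h.py <<'E'
import numpy as np, cv2
from workcell import bot
def cam(n,save=None):
    c=bot.read_camera(n); c['pixels']=np.ascontiguousarray(c['pixels'])
    if save: cv2.imwrite('pics/'+save,c['pixels'])
    return c
def ray(c,uv,z):
    K,R,t=[np.array(c[k],float) for k in('mtx','R','t')]
    C=-R.T@t; d=R.T@np.linalg.inv(K)@np.array([uv[0],uv[1],1.])
    return C+d*(z-C[2])/d[2]
def proj(c,X):
    p=np.array(c['mtx'])@(np.array(c['R'])@np.array(X,float)+np.array(c['t'])); return p[:2]/p[2]
E
python3 - <<'E'
from h import *
a=cam('scene');b=cam('top')
cv2.imwrite('pics/a.png',a['pixels']);cv2.imwrite('pics/b.png',b['pixels'])
import pickle;pickle.dump((a,b),open('c.pkl','wb'))
for c in(a,b): print(np.round(-np.array(c['R']).T@c['t'],3),np.round(c['R'],2).tolist())
print(bot.read_state())
E
```

```text
pics
[ 0.114 -0.768  0.659] [[0.86, -0.5, -0.01], [-0.26, -0.44, -0.86], [0.43, 0.74, -0.51]]
[4.110e-01 1.000e-03 1.032e+00] [[-0.02, -1.0, -0.01], [-0.99, 0.02, -0.15], [0.15, 0.01, -0.99]]
{'time': 0.1, 'q': array([ 1.13407244e+00,  2.64683320e-01,  1.60525484e+00, -1.14388706e-05,
        1.27371459e+00, -3.68898784e-02]), 'joint_vel': array([-0.00043767, -0.0003556 , -0.00264485, -0.00065656, -0.00030999,
        0.00123458]), 'joint_torque': array([ 9.75652874e-04, -5.16703963e+01, -3.68592918e+01,  8.67372751e-05,
        6.21595042e-03,  2.44041655e-05]), 'tool_pos': array([0.26248281, 0.62118167, 0.24707339]), 'tcp_rot': array([-0.62378322, -3.078558  ,  0.00314924]), 'wrist_force': array([-0.42019294,  0.27785009, -0.79956862]), 'torque': array([-0.01579647, -0.00549034, -0.01552878]), 'grip_force': 0.0, 'width': 1.001279740239365}
```

View pics/a.png

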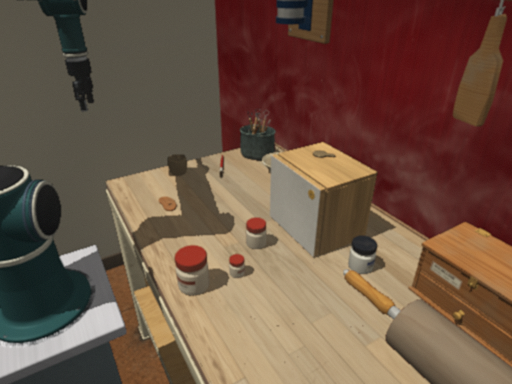

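View pics/b.png

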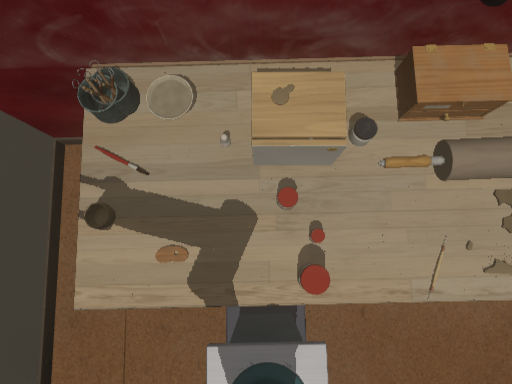

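Three red-lidded jars in the top view: (288,197) medium, (317,235) small, (315,280) large. The middle-sized one, (288,197), in front of the door, fits. I'll confirm it in an enlarged crop and measure.

```bash
python3 - <<'E'
from h import *
import pickle;a,b=pickle.load(open('c.pkl','rb'))
cv2.imwrite('pics/crop.png',cv2.resize(b['pixels'][60:300,215:385],None,fx=3.3,fy=2.5*0+3.3,interpolation=cv2.INTER_CUBIC)[:600*2] if 0 else cv2.resize(b['pixels'][60:300,205:385],None,fx=2.5,fy=2.5,interpolation=cv2.INTER_CUBIC))
cv2.imwrite('pics/crop2.png',cv2.resize(a['pixels'][130:280,225:395],None,fx=4,fy=4,interpolation=cv2.INTER_CUBIC))
for n,c in(('scene',a),('top',b)):
    h=cv2.cvtColor(c['pixels'],cv2.COLOR_BGR2HSV)
    m=(((h[...,0]<8)|(h[...,0]>172))&(h[...,1]>150)&(h[...,2]>70)).astype(np.uint8)
    m[:130]=0
    k,l,s,ce=cv2.connectedComponentsWithStats(m)
    for i in range(1,k):
        if s[i,4]>60: print(n,s[i],ce[i].round(1),ray(c,ce[i],.07).round(3), 'w',np.linalg.norm(ray(c,(s[i,0],ce[i][1]),.07)-ray(c,(s[i,0]+s[i,2],ce[i][1]),.07)).round(3))
E
```

```text
scene [222 130  18  21 329] [230.4 139. ] [0.739 0.47  0.07 ] w 0.072
scene [276 130  36  19 373] [296.6 137. ] [0.976 0.35  0.07 ] w 0.144
scene [311 130  15  13 149] [317.9 135.5] [1.059 0.318 0.07 ] w 0.06
scene [ 328  131   75   82 1474] [366.5 163.3] [1.044 0.036 0.07 ] w 0.259
scene [ 369  130  143  112 6753] [463.8 166.5] [ 1.308 -0.152  0.07 ] w 0.482
scene [393 200  43  38 632] [413.4 218.5] [ 0.91 -0.27  0.07] w 0.116
scene [247 218  19  15 219] [255.5 224.5] [ 0.529 -0.075  0.07 ] w 0.051
scene [175 246  31  26 636] [190.2 257.9] [ 0.328 -0.11   0.07 ] w 0.073
scene [230 254  14  12 132] [236.3 259.6] [ 0.419 -0.171  0.07 ] w 0.033
top [ 95 147  33  18 102] [112.2 155.5] [0.658 0.4   0.07 ] w 0.089
top [278 187  20  20 307] [287.5 196.6] [ 0.535 -0.066  0.07 ] w 0.052
top [311 229  14  13 137] [317.5 235.2] [ 0.433 -0.14   0.07 ] w 0.036
top [301 265  29  29 665] [314.9 279.1] [ 0.323 -0.128  0.07 ] w 0.073
```

View pics/crop.png

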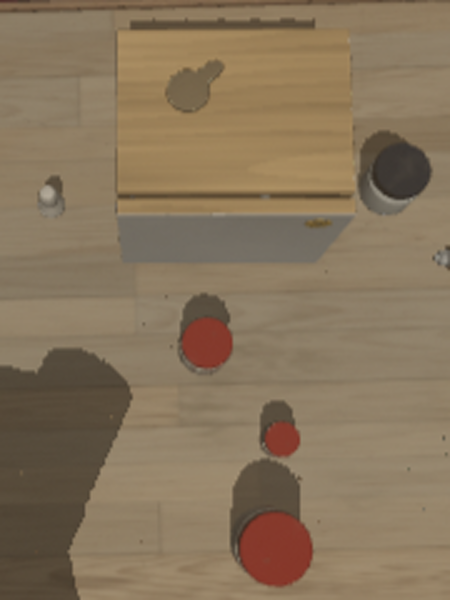

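View pics/crop2.png

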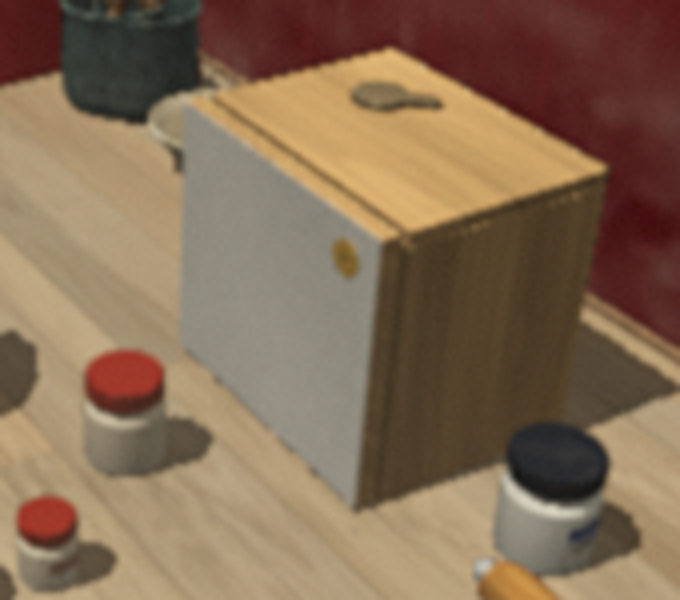

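The crop confirms the medium jar, at (207,343) in the crop. The brass plate sits on the right of the door, and the dark jar is close to the cupboard's right side. Next I'll work out the cupboard pose.

```bash
python3 - <<'E'
from h import *
import pickle;a,b=pickle.load(open('c.pkl','rb'))
f=lambda x,y:ray(b,(204.7+x/2.5,59.7+y/2.5),.21)
g=lambda x,y,z:ray(a,(224.6+x/4,129.6+y/4),z)
for n,p in dict(FL=(119,213.5),FR=(354,213.5),GL=(118,194),GR=(353,194),BL=(117,30),BR=(350,30)).items(): print(n,f(*p).round(4))
for n,p in dict(FL=(183,103),FR=(385,241),BR=(607,170)).items(): print('s',n,g(*p,.21).round(4))
print('door bottom FR,FL',g(357,508,.005).round(4),g(182,349,.005).round(4))
print('plate',g(345,258,.182).round(4), ray(b,(204.7+317/2.5,59.7+224/2.5),.182).round(4))
print('dark lid top',f(402,170).round(3),ray(b,(204.7+402/2.5,59.7+170/2.5),.077).round(3))
print('stamp',ray(b,(204.7+48/2.5,59.7+193/2.5),.053).round(3))
print('rib',ray(b,(172,254),.0).round(3))
E
```

```text
FL [0.6384 0.02   0.21  ]
FR [ 0.6328 -0.1949  0.21  ]
GL [0.6569 0.0206 0.21  ]
GR [ 0.6513 -0.1951  0.21  ]
BL [0.8174 0.0183 0.21  ]
BR [ 0.8113 -0.2017  0.21  ]
s FL [0.6322 0.0172 0.21  ]
s FR [ 0.632  -0.2001  0.21  ]
s BR [ 0.8084 -0.2037  0.21  ]
door bottom FR,FL [ 0.6334 -0.1985  0.005 ] [0.6335 0.013  0.005 ]
plate [ 0.6305 -0.168   0.182 ] [ 0.6311 -0.1661  0.182 ]
dark lid top [ 0.673 -0.241  0.21 ] [ 0.715 -0.281  0.077]
stamp [0.707 0.101 0.053]
rib [0.393 0.253 0.   ]
```

```bash
cat >> h.py <<'E'
from scipy.spatial.transform import Rotation as Ro
def to(*targets):
    s=bot.read_state(); R=Ro.from_rotvec(s['tcp_rot'])
    xa=R.as_matrix()[:,0]; print('t',round(s['time'],2),'pos',s['tool_pos'].round(4),'turn to x->+y:',round(float(-(np.pi/2-np.arctan2(xa[1],xa[0]))),3))
    for T in targets: print(T,R.inv().apply(np.array(T)-s['tool_pos']).round(4))
E
python3 -c "
from h import *
to((.533,.02,.2))"
```

```text
t 0.1 pos [0.2625 0.6212 0.2471] turn to x->+y: 1.171
(0.533, 0.02, 0.2) [-0.4832 -0.4484  0.048 ]
```

Call:
play_rows(steps=[-0.483, -0.448, 0.048, 1.171, -0.483, -0.448, 0.048, 1.171, -0.483, -0.448, 0.048, 1.171, -0.483, -0.448, 0.048, 1.171, -0.483, -0.448, 0.048, 1.171, -0.483, -0.448, 0.048, 1.171, -0.483, -0.448, 0.048, 1.171, -0.483, -0.448, 0.048, 1.171, -0.483, -0.448, 0.048, 1.171, -0.483, -0.448, 0.048, 1.171], jaw=165, grip_force=20)

```text
time: 1.35
tool_pos: [0.519, 0.0514, 0.2025]
tcp_rot: [-2.221, -2.221, -0.0]
wrist_force: [0.5, 0.5, -0.4]
width: 0.35
grip_force: 0.0
```

Call:
play_rows(steps=[-0.2, -0.1, 0, 0.1, -0.2, -0.1, 0, 0.1])

```text
time: 1.6
tool_pos: [0.462, -0.0602, 0.2022]
tcp_rot: [-2.33, -2.106, 0.002]
wrist_force: [0.9, -0.9, -0.6]
width: 0.351
grip_force: 0.0
```

The second call overshot, but it was high up in free space and did no harm. I'll recompute from here.

```bash
python3 - <<'E'
from h import *
c=cam('scene','d.png')
h=cv2.cvtColor(c['pixels'],cv2.COLOR_BGR2HSV)
to((.533,.015,.19),(.533,.015,.03))
E
```

```text
t 1.65 pos [ 0.4582 -0.0656  0.2017] turn to x->+y: -0.103
(0.533, 0.015, 0.19) [0.0879 0.0662 0.0109]
(0.533, 0.015, 0.03) [0.0888 0.067  0.1709]
```

Call:
play_rows(steps=[0.088, 0.066, 0.011, -0.103, 0.088, 0.066, 0.011, -0.103, 0.088, 0.066, 0.05, -0.103, 0.088, 0.066, 0.1, -0.103, 0.088, 0.066, 0.14, -0.103, 0.088, 0.066, 0.16, -0.103, 0.088, 0.066, 0.171, -0.103, 0.088, 0.066, 0.171, -0.103, 0.088, 0.066, 0.171, -0.103])

```text
time: 2.78
tool_pos: [0.5383, 0.0226, 0.033]
tcp_rot: [2.217, 2.224, 0.002]
wrist_force: [0.7, -0.5, 0.2]
width: 0.355
grip_force: 0.0
```

```bash
python3 - <<'E'
from h import *
c=cam('scene','e0.png'); to((.533,-.24,.03),(.533,-.02,.03))
cv2.imwrite('pics/e.png',cv2.resize(c['pixels'][130:290,150:400],None,fx=3,fy=3,interpolation=cv2.INTER_CUBIC))
E
```

```text
t 2.83 pos [0.5385 0.0226 0.0332] turn to x->+y: 0.003
(0.533, -0.24, 0.03) [-0.2626 -0.0063  0.0032]
(0.533, -0.02, 0.03) [-0.0426 -0.0056  0.0032]
```

View pics/e.png

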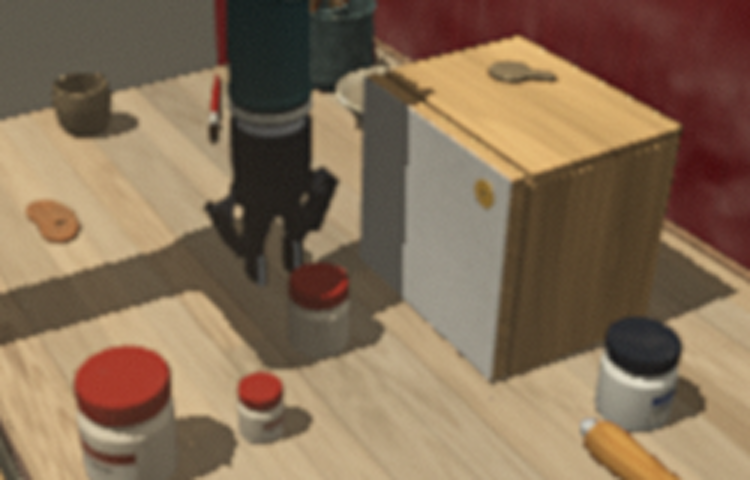

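Call:
play_rows(steps=[-0.015, -0.004, 0.003, 0, -0.03, -0.004, 0.003, 0, -0.04, -0.004, 0.003, 0, -0.05, -0.004, 0.003, 0, -0.06, -0.004, 0.003, 0, -0.07, -0.004, 0.003, 0, -0.08, -0.004, 0.003, 0, -0.09, -0.004, 0.003, 0, -0.1, -0.004, 0.003, 0, -0.11, -0.004, 0.003, 0])

```text
time: 4.08
tool_pos: [0.5336, -0.088, 0.0289]
tcp_rot: [-2.218, -2.225, -0.0]
wrist_force: [-0.4, 3.3, 1.9]
width: 0.352
grip_force: 0.7
```

```bash
cat >> h.py <<'E'
def jar():
    for n in('top','scene'):
        c=cam(n); h=cv2.cvtColor(c['pixels'],cv2.COLOR_BGR2HSV)
        m=(((h[...,0]<8)|(h[...,0]>172))&(h[...,1]>150)&(h[...,2]>50)).astype(np.uint8); m[:150]=0
        k,l,s,ce=cv2.connectedComponentsWithStats(m)
        for i in range(1,k):
            if s[i,4]>60 and s[i,2]<45: print(n,s[i],ray(c,ce[i],.07).round(3))
E
python3 - <<'E'
from h import *
jar(); to((.533,-.24,.03))
E
```

```text
top [100 150  28  15  86] [0.655 0.394 0.07 ]
scene [393 201  43  37 603] [ 0.91  -0.272  0.07 ]
scene [257 228  21  17 267] [ 0.528 -0.132  0.07 ]
scene [175 246  31  25 636] [ 0.329 -0.11   0.07 ]
scene [230 254  14  12 139] [ 0.42  -0.171  0.07 ]
t 4.17 pos [ 0.5336 -0.0887  0.0288] turn to x->+y: 0.002
(0.533, -0.24, 0.03) [-0.1513 -0.0009 -0.0011]
```

Call:
play_rows(steps=[-0.012, 0, 0, 0, -0.026, 0, 0, 0, -0.041, 0, 0, 0, -0.056, 0, 0, 0, -0.071, 0, 0, 0, -0.086, 0, 0, 0, -0.101, 0, 0, 0, -0.116, 0, 0, 0, -0.131, 0, 0, 0, -0.146, 0, 0, 0])

```text
time: 5.42
tool_pos: [0.534, -0.2344, 0.0288]
tcp_rot: [-2.218, -2.225, 0.0]
wrist_force: [-0.1, 2.0, -0.4]
width: 0.356
grip_force: 0.6
```

Call:
play_rows(steps=[-0.003, 0, 0, 0, -0.003, 0, 0, 0, 0, 0, 0, 0, 0.03, 0, 0, 0, 0.05, 0, 0, 0, 0.05, 0, -0.06, 0, 0.05, 0, -0.12, 0, 0.05, 0, -0.18, 0, 0.05, 0, -0.21, 0, 0.05, 0, -0.21, 0], jaw=255)

```text
time: 6.68
tool_pos: [0.536, -0.1837, 0.2428]
tcp_rot: [2.212, 2.221, 0.004]
wrist_force: [-1.0, -0.2, -0.1]
width: -0.005
grip_force: 0.0
```

```bash
python3 - <<'E'
from h import *
jar(); to((.56,-.17,.235),(.56,-.17,.185))
E
```

```text
top [100 150  28  15  86] [0.655 0.394 0.07 ]
top [363 191  15  15 151] [ 0.526 -0.282  0.07 ]
top [311 229  14  13 141] [ 0.433 -0.14   0.07 ]
top [301 265  23  29 423] [ 0.323 -0.117  0.07 ]
scene [393 201  43  37 610] [ 0.91  -0.271  0.07 ]
scene [175 246  32  26 650] [ 0.329 -0.11   0.07 ]
scene [229 254  15  12 149] [ 0.419 -0.17   0.07 ]
scene [292 262  23  20 368] [ 0.529 -0.283  0.07 ]
t 6.78 pos [ 0.5335 -0.1829  0.2382] turn to x->+y: 0.004
(0.56, -0.17, 0.235) [0.0128 0.0265 0.0032]
(0.56, -0.17, 0.185) [0.0128 0.0266 0.0532]
```

Call:
play_rows(steps=[0.013, 0.027, 0.0, -0.185, 0.013, 0.027, 0.0, -0.37, 0.013, 0.027, 0.0, -0.555, 0.013, 0.027, 0.0, -0.74, 0.013, 0.027, 0.0, -0.925, 0.013, 0.027, 0.0, -1.11, 0.013, 0.027, 0.02, -1.295, 0.013, 0.027, 0.04, -1.48, 0.013, 0.027, 0.055, -1.567, 0.013, 0.027, 0.055, -1.567])

```text
time: 8.02
tool_pos: [0.5581, -0.1693, 0.1795]
tcp_rot: [-0.002, -3.134, -0.004]
wrist_force: [-0.7, 0.1, -0.2]
width: 0.004
grip_force: 0.0
```

```bash
python3 - <<'E'
from h import *
c=cam('scene','f0.png'); to((.61,-.17,.182),(.63,-.17,.182)); print(bot.read_state()['wrist_force'],bot.read_state()['q'])
cv2.imwrite('pics/f.png',cv2.resize(c['pixels'][130:290,200:400],None,fx=3.5,fy=3.5,interpolation=cv2.INTER_CUBIC))
E
```

```text
t 8.07 pos [ 0.5591 -0.1696  0.181 ] turn to x->+y: 1.569
(0.61, -0.17, 0.182) [-0.0509 -0.0002 -0.0012]
(0.63, -0.17, 0.182) [-0.0709 -0.0002 -0.0013]
[-0.2547768  -0.45834382  0.37695587] [-3.37140402e-01  1.48501503e-01  1.87012598e+00 -1.23389826e-04
  1.12822858e+00 -1.90561775e+00]
```

View pics/f.png

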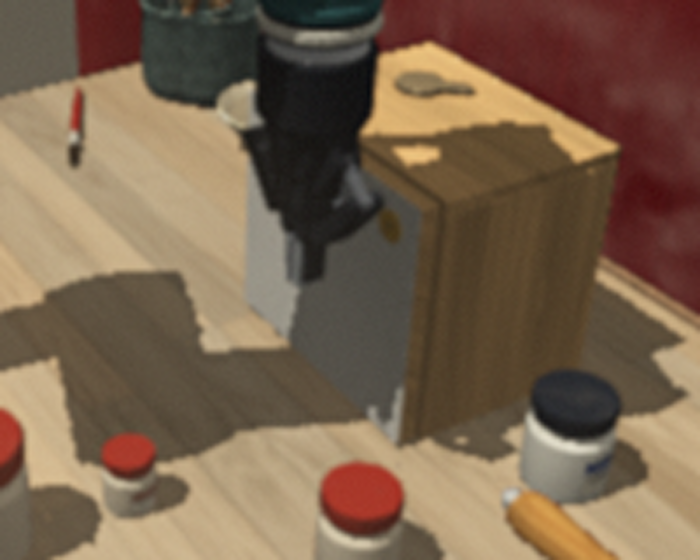

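Call:
play_rows(steps=[-0.02, 0, 0, 0, -0.04, 0, 0, 0, -0.05, 0, 0, 0, -0.056, 0, 0, 0, -0.06, 0, 0, 0, -0.06, 0, 0, 0])

```text
time: 8.82
tool_pos: [0.6203, -0.1704, 0.1838]
tcp_rot: [-0.001, -3.14, -0.0]
wrist_force: [-1.6, 0.2, 1.7]
width: -0.001
grip_force: 0.0
```

Call:
play_rows(steps=[-0.001, 0, 0, 0, -0.002, 0, 0, 0, -0.003, 0, 0, 0, -0.003, 0, 0, 0])

```text
time: 9.32
tool_pos: [0.6236, -0.1706, 0.1838]
tcp_rot: [-0.001, -3.141, 0.0]
wrist_force: [-3.6, -2.0, 0.8]
width: 0.001
grip_force: 0.0
```

Call:
play_rows(steps=[-0.001, 0, 0, 0, -0.002, 0, 0, 0, -0.002, 0, 0, 0, -0.002, 0, 0, 0])

```text
time: 9.82
tool_pos: [0.6247, -0.1706, 0.1837]
tcp_rot: [-0.001, -3.139, 0.0]
wrist_force: [-7.0, -1.2, 1.5]
width: -0.001
grip_force: 0.0
```

Call:
play_rows(steps=[-0.001, 0, 0, 0, -0.002, 0, 0, 0, -0.002, 0, 0, 0, 0.003, 0, 0, 0, 0.015, 0, 0, 0, 0.035, 0, 0, 0, 0.055, 0, 0, 0, 0.075, 0, 0, 0, 0.095, 0, 0, 0, 0.095, 0, 0, 0])

```text
time: 11.08
tool_pos: [0.5303, -0.1702, 0.1842]
tcp_rot: [0.002, 3.14, -0.0]
wrist_force: [-0.4, 0.9, -0.2]
width: -0.003
grip_force: 0.0
```

Call:
play_rows(steps=[0, 0, -0.03, 0, 0, 0, -0.07, 0, 0, 0, -0.07, 0, 0, 0, -0.07, 0])

```text
time: 11.58
tool_pos: [0.5315, -0.1703, 0.2539]
tcp_rot: [0.001, 3.14, -0.0]
wrist_force: [0.3, 0.2, -0.7]
width: 0.001
grip_force: 0.0
```

```bash
python3 - <<'E'
from h import *
c=cam('scene','g0.png'); to((.62,-.185,.25),(.62,-.185,.18))
b=cam('top')
z=np.hstack([cv2.resize(c['pixels'][130:290,230:400],None,fx=2.3,fy=2.3),cv2.resize(b['pixels'][90:250,225:395],None,fx=2.3,fy=2.3)])
cv2.imwrite('pics/g.png',z); print(z.shape)
E
```

```text
t 11.62 pos [ 0.5308 -0.1701  0.253 ] turn to x->+y: 1.57
(0.62, -0.185, 0.25) [-0.0892 -0.0149  0.0029]
(0.62, -0.185, 0.18) [-0.0892 -0.0149  0.0729]
(368, 782, 3)
```

View pics/g.png

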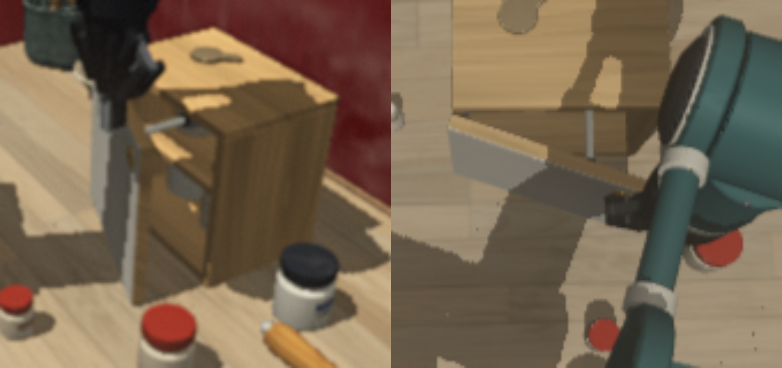

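Latch released and the door stands ajar, about 0.35 rad (free edge near (635,190) in the right panel). The plunger is out at (590,135), and the red jar is upright and clear. Next, the finger goes in behind the free edge.

Call:
play_rows(steps=[0, 0, -0.01, 0, -0.03, -0.01, -0.01, 0.1, -0.06, -0.02, -0.01, 0.2, -0.088, -0.02, -0.01, 0.3, -0.088, -0.02, -0.01, 0.3, -0.088, -0.02, 0.02, 0.3, -0.088, -0.02, 0.05, 0.3, -0.088, -0.02, 0.07, 0.3, -0.088, -0.02, 0.07, 0.3])

```text
time: 12.8
tool_pos: [0.6169, -0.1899, 0.1817]
tcp_rot: [-0.469, -3.102, -0.001]
wrist_force: [-0.5, 0.2, 0.2]
width: 0.001
grip_force: 0.0
```

```bash
python3 - <<'E'
from h import *
H=np.array([.65,.02]); T=[]
for th in (.45,.6,.75,.9,1.05,1.2,1.35,1.48):
    r=.185; p=H+r*np.array([-np.sin(th),-np.cos(th)])+.012*np.array([np.cos(th),-np.sin(th)]); T.append((round(p[0],3),round(p[1],3),.182))
to(*T); print(bot.read_state()['wrist_force'])
E
```

```text
t 12.8 pos [ 0.6169 -0.1899  0.1817] turn to x->+y: 1.271
(np.float64(0.58), np.float64(-0.152), 0.182) [ 0.0465  0.0253 -0.0001]
(np.float64(0.555), np.float64(-0.139), 0.182) [0.0742 0.0303 0.    ]
(np.float64(0.533), np.float64(-0.124), 0.182) [0.0996 0.0381 0.0001]
(np.float64(0.513), np.float64(-0.104), 0.182) [0.1247 0.0513 0.0003]
(np.float64(0.495), np.float64(-0.082), 0.182) [0.1484 0.067  0.0004]
(np.float64(0.482), np.float64(-0.058), 0.182) [0.1679 0.0861 0.0005]
(np.float64(0.472), np.float64(-0.032), 0.182) [0.1851 0.108  0.0005]
(np.float64(0.467), np.float64(-0.009), 0.182) [0.1967 0.1285 0.0006]
[-0.47513132  0.19975357  0.16392315]
```

Call:
play_rows(steps=[0.012, 0.004, 0, 0.05, 0.025, 0.011, 0, 0.1, 0.037, 0.018, 0, 0.13, 0.047, 0.024, 0, 0.16, 0.06, 0.028, 0, 0.23, 0.074, 0.031, 0, 0.3, 0.087, 0.034, 0, 0.37, 0.1, 0.038, 0, 0.45, 0.112, 0.044, 0, 0.52, 0.125, 0.051, 0, 0.6])

```text
time: 14.05
tool_pos: [0.5152, -0.1048, 0.186]
tcp_rot: [1.369, 2.824, 0.001]
wrist_force: [0.1, 0.1, -0.6]
width: 0.003
grip_force: 0.0
```

```bash
python3 - <<'E'
from h import *
H=np.array([.65,.02]); T=[]
for th in (.9,1.05,1.2,1.35,1.5):
    r=.185; p=H+r*np.array([-np.sin(th),-np.cos(th)])+.012*np.array([np.cos(th),-np.sin(th)]); T.append((round(p[0],3),round(p[1],3),.182))
to(*T); c=cam('scene');b=cam('top')
z=np.hstack([cv2.resize(c['pixels'][130:290,200:370],None,fx=2.3,fy=2.3),cv2.resize(b['pixels'][90:250,225:395],None,fx=2.3,fy=2.3)])
cv2.imwrite('pics/k.png',z); print(bot.read_state()['wrist_force'])
E
```

```text
t 14.05 pos [ 0.5152 -0.1048  0.186 ] turn to x->+y: 0.668
(np.float64(0.513), np.float64(-0.104), 0.182) [ 0.002  -0.0013  0.004 ]
(np.float64(0.495), np.float64(-0.082), 0.182) [ 0.0304 -0.0018  0.0039]
(np.float64(0.482), np.float64(-0.058), 0.182) [0.0573 0.0029 0.0038]
(np.float64(0.472), np.float64(-0.032), 0.182) [0.0839 0.0111 0.0038]
(np.float64(0.466), np.float64(-0.005), 0.182) [0.1088 0.0231 0.0037]
[-0.1229865  -0.63027213  0.7593447 ]
```

View pics/k.png

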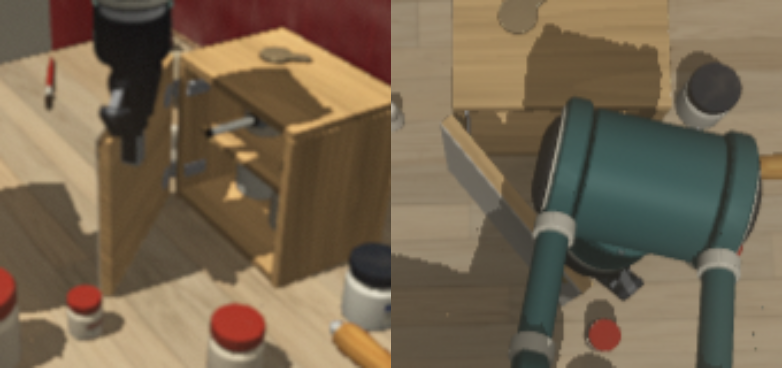

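The finger is behind the door at (130,150) in the left panel and the door is at about 0.9 rad. I'll continue the arc and decelerate near the end.

Call:
play_rows(steps=[0.015, -0.001, 0.003, 0.07, 0.03, -0.002, 0.003, 0.15, 0.044, 0, 0.003, 0.22, 0.057, 0.003, 0.003, 0.3, 0.071, 0.007, 0.003, 0.37, 0.084, 0.011, 0.003, 0.45, 0.095, 0.017, 0.003, 0.5, 0.103, 0.02, 0.003, 0.55, 0.109, 0.023, 0.003, 0.6, 0.112, 0.024, 0.003, 0.6])

```text
time: 15.4
tool_pos: [0.4648, -0.002, 0.182]
tcp_rot: [2.138, 2.299, 0.002]
wrist_force: [0.6, -0.6, -0.7]
width: 0.0
grip_force: 0.0
```

Call:
play_rows(steps=[0, 0, 0, 0, 0, 0, 0, 0, -0.015, 0, 0, 0, -0.035, 0, 0, 0, -0.055, 0, 0, 0, -0.055, 0, -0.05, 0, -0.055, 0, -0.1, 0, -0.055, 0, -0.15, 0, -0.055, 0, -0.15, 0])

```text
time: 16.52
tool_pos: [0.4703, -0.0584, 0.3365]
tcp_rot: [2.137, 2.291, 0.008]
wrist_force: [0.4, -0.9, 0.7]
width: -0.001
grip_force: 0.0
```

```bash
python3 - <<'E'
from h import *
c=cam('scene');b=cam('top'); jar(); to()
z=np.hstack([cv2.resize(c['pixels'][130:290,200:370],None,fx=2.3,fy=2.3),cv2.resize(b['pixels'][90:250,225:395],None,fx=2.3,fy=2.3)])
cv2.imwrite('pics/l.png',z)
E
```

```text
top [100 150  28  15  86] [0.655 0.394 0.07 ]
top [311 229  14  13 140] [ 0.433 -0.14   0.07 ]
top [301 265  29  29 669] [ 0.323 -0.128  0.07 ]
scene [392 201  44  37 607] [ 0.909 -0.272  0.07 ]
scene [175 245  32  27 683] [ 0.329 -0.109  0.07 ]
scene [230 254  14  12 137] [ 0.419 -0.171  0.07 ]
scene [292 262  23  20 368] [ 0.529 -0.283  0.07 ]
t 16.73 pos [ 0.4668 -0.0572  0.3291] turn to x->+y: 0.07
```

View pics/l.png

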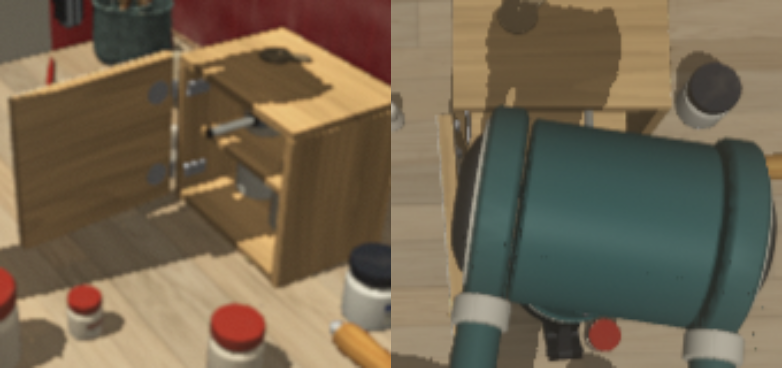

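```bash
python3 - <<'E'
from h import *
c=cam('scene')
p=ray(c,(200+14/2.3,130+98/2.3),.21); th=np.arctan2(.65-p[0],.02-p[1]); print(p,th, bot.read_state()['joint_vel'].round(3))
if th>1.38: print(bot.finish_job())
E
```

```text
[0.43744622 0.01650041 0.21      ] 1.554333327988003 [0.005 0.002 0.002 0.001 0.002 0.003]
the job is handed in; nothing more can be done
None
```

The job is handed in (no pass/fail result came back): the red-lidded jar stands upright about 0.32 m from the hinge, the catch has let go, and the door stands open at about 1.55 rad with the arm raised clear.

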